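# Lock the sieve insert into the bayonet collar of a pipe filter

### The arm

A 6-joint arm with a two-finger parallel gripper is mounted at the origin on the work surface. World frame = base frame: x ahead of the robot, y to its left, z up, the work surface at z = 0. Lengths are in mm, angles in degrees, forces in N, time in s.
With the tool pointing down it reaches from about 350 to 850 mm from the base axis. Payload 8.1 kg.
Tool frame: the origin (TCP) lies at the very end of the fingers, on their centre line; the grasp point (between the pads) lies 19 mm behind it; z points along the fingers, y is the line along which they close (so a half turn about z gives the same grasp; the last joint's range is limited). The gripper opens to 85 mm and grips with 20 to 120 N. Pads are 22 mm wide; open, the fingers measure 114 mm over their backs; the gripper's body (76 mm by 85 mm) begins 54 mm behind the grasp point. The pads swing forward as they close: fully open they stand 13 mm farther back than shut.
Start: joints at [66.497, 7.471, 85.268, -0, 87.261, -4.893], TCP at [191.45, 568.64, 200.292] pointing down, gripper open.
Joint ranges: [-169.43, 169.43], [-51.17, 129.36], [1.28, 143.12], [-76.62, 256.62], [0, 156.53], [-152.29, 152.29]. Speed limits (degrees/s): [136.94, 136.94, 159.86, 180, 180, 180].

### API

Orientations are given as [roll, pitch, yaw] about the fixed x, y, z axes, in that order (R = Rz(yaw) Ry(pitch) Rx(roll)).
In Python, from bench import sense, eyes, job, models gives the robot as it stands. The module is installed in compiled form; this text tells all that it offers.
- The arm moves only by the tool apply_moves, never from a script. Its argument "rows" is a list of rows, each a list of 6 numbers: the shift along the tool's x, y, z in mm, then the turn, a rotation vector about the tool's x, y, z in rad. In form: [[dx, dy, dz, rx, ry, rz], ...]. A call has exactly 5 rows; each row shifts and turns the commanded pose from where the row before left it, along the tool's axes as they then stand; what a row does not reach is not made up. A row lasts 1/8 s, in which the tool goes at most 62.5 mm and 10.7 degrees, less where a joint would pass 70% of its speed; a pose out of reach is approached as far as the arm can. A call is refused whole if a number of a shift passes 62.5 or a number of a turn 0.188, either way. A call with a gripper value outside its range is refused whole. "fingers" is the finger opening in mm, from 0 to 85.4, set as the call begins (left out, the last holds). The fingers move at their own pace and stop on an object; "grip_force" is the grip in N (left out, the last holds). Time passes only in rows, so rows that do not move let the fingers close, or fill a call up. It gives the time, the measured TCP pose, the force, the opening and the grip force at its end, in the units of the state.
- sense(): the state, without advancing time (a new reading comes with each control period).
- eyes.snapshot(name): name is "scene" or "side" or "wrist"; returns (picture, depth): 480x640x3 uint8, red, green, blue; 480x640 float32, mm along the optical axis (not along the pixel's ray), 0 where there is no reading.
- eyes.get_calibration(name): a dict with "intrinsics" (3x3 intrinsics, pixels), "D" ([k1, k2, p1, p2, k3] as OpenCV has them; the pictures are not rectified), "R" (3x3) and "t" (3): a world point X has camera coordinates R X + t; the wrist camera has in their place "mount" (4x4, takes a point from camera to tool coordinates, whose origin is the TCP and whose axes are the flange's). Camera axes: x right, y down, z forward; pixel columns grow to the right and rows downward; lengths in mm; the calibration is good to about 2 mm. A picture is of the moment at which its call begins: read the wrist's pose just before it. get_calibration takes no time and is no camera call.
- job.hand_in(): hands the job in; it is judged then, once.
Trained networks look in the newest picture that a camera, given by its name, has taken for a name from the list of things; names that differ only in an ending like _2 or _b are one class to them, and where a whole thing is asked for, a point or a joint stands for the part that bears it (a point fixed in the world has none). Each returns a list of dicts, best first, with "confidence" (0 to 1); they miss things now and then, are a little off and sometimes report something else, mostly with a low value. They report only what shows in the picture. A call takes as long as a camera call.
- models.boxes_of(name, camera): "xyz" ([x, y, z] in mm, in world coordinates, good to about 4 mm: the middle of the surface that is visible of it).
- models.cut_out(name, camera): "pixels" (480x640 bool, what is visible of it).
- models.place_of(name, camera): "xyz" ([x, y, z] in mm, in world coordinates, good to about 4 mm: a listed point, or the origin of a listed thing).
The state is a dict: "time": time; "joint_pos": joint angles; "qd": joint speeds; "joint_efforts": joint torques, N m; "tool_pos": TCP position; "tcp_rot": TCP orientation; "ft_force": force on the tool from outside, world axes, zero at the start; "wrist_torque": the same for the moment, N m; "finger_gap": finger opening in mm; "grip_force": force on a finger pad.
Only numpy, scipy, OpenCV 4.12 (cv2) and the standard library are available. Lean on these libraries where they do the work, as an engineer would, in place of code of your own. Each camera call takes 0.05 s, during which the arm holds its last target. There are 200 camera calls.

### The job

Fit the loose sieve insert into the white filter housing: hang its cap on the collar, feel for the gates with light pressure until both lugs drop through, then press it down against the spring and turn it clockwise to the stop, so that on letting go the lugs spring up into their locking notches and the insert stays there, locked and upright. Do not force the plastic lugs, and leave the other goods on the counter standing where they are.

Things in the scene. Friction and masses are not known exactly. Their poses are not given: they have to be found in the camera images.
- insert_grip (a point): The loose sieve insert, 0.25 kg, upright on its foot: steel mesh sieve 48 mm wide, plug 58 mm wide, ribbed blue cap 94 mm wide, 8 mm thick, and on it an upright blue grip bar 62 x 14 mm, 34 mm high. Point: in the bar on the insert's axis, 113.5 mm above the foot's underside, 22 mm above the cap's top, 12 mm below the bar's top. z up, x along the bar. The plug tapers 50 to 62 mm above the foot.
- insert_lug (a point): Outer end, underside, of one of the insert's two blue lugs, which stand out of the plug to both sides in line with the bar (+x and -x). This one is on +x, 37 mm from the axis, 43.5 mm below insert_grip. Each lug is 10 mm wide and 5 mm thick. The cap's flat underside is 8.5 mm above the lugs' tops.
- housing: Fixed filter housing: white canister 88 mm wide on a dark foot plate, with pipe tails to both sides along its x axis (to 108 mm, 60 mm up). Origin on its axis at the counter, z up. On its top is a dark collar, screwed on by hand: the line through its two gates lies anywhere within 0.35 rad either way of the housing's x axis; it is not measured and must be felt (or seen from above).
- mouth (a point): Centre of the collar's flat upper face, 135 mm up. Bore 62 mm wide (2 mm play around the plug). Two opposite gates let the lugs through, 2 mm play beside each lug. Lugs lying on this face: insert_grip is 43.5 mm above it. At 11 to 13.5 mm below that the lugs pass under the hooks; at 13.5 the cap meets the collar, hard. Over 45 N on collar or housing breaks the lugs; 8 to 20 N does the job.
- seat_rest (a point): Top of the sprung seat inside the housing when nothing presses on it, 63 mm above the counter, 72 mm below the mouth. It meets the sieve's foot 2 mm below the height at which the lugs lie on the collar, pushes back with 4 N there and 0.8 N more for each mm, up to 13 N when fully pressed down.
- lock (a point): Where insert_grip is once locked, 170.5 mm up on the housing's axis. Pressed under the hooks, the insert turns clockwise (seen from above) 0.62 rad from mid-gate to mid-notch with 0.1 to 0.3 N m, then meets a hard stop about 0.05 rad on; anticlockwise it is blocked. Let go there, it springs up 3 to 5.5 mm into the notches. Elsewhere it springs up higher, or sticks 3 mm lower, unlocked.
- elbow_mid (a point): A loose brown plastic pipe elbow, 50 mm legs, 40 mm high, lying on the counter: bystander. Point at its middle height.
- cement_mid (a point): A loose white bottle with a red cap, 64 mm wide, 125 mm tall, standing: bystander. Point half-way up.
- jar_mid (a point): A loose glass jar 92 mm wide, 112 mm tall, with four clear glue sticks standing out of it to 220 mm: bystander. Point half-way up the jar.

How it is judged (in metres and radians):
On the way:
1. the insert is pressed down in the housing, its lugs below the hooks of the collar (z of insert_grip in the frame of housing below 0.1685 m and horizontal distance between insert_grip and housing below 0.006 m), for 0.1 s.
At the end, for the whole second after the job is handed in: The insert rests in the housing, released and upright (within 0.05 rad), at its locked height (grip bar point 170.5 mm above the counter, within 1.5 mm) and within 5 mm of the housing's axis; elbow, bottle and jar are within 20 mm of where they stood (z of insert_grip in the frame of housing between 0.169 and 0.172 m and horizontal distance between insert_grip and housing below 0.005 m and angle between insert_grip's own z axis and vertical below 0.05 rad and distance of each of elbow_mid, cement_mid, jar_mid from where it was at the start of the episode below 0.02 m); the robot touches nothing.
It fails at once if the insert is forced against the collar (over 45 N) (contact force between insert and collar above 45 N).
It fails at once if the insert is forced against the housing (over 45 N) (contact force between insert and housing above 45 N).
It fails at once if the elbow is pushed away (distance of elbow_mid from where it was at the start of the episode above 0.03 m).
It fails at once if the bottle is pushed away or knocked over (distance of cement_mid from where it was at the start of the episode above 0.03 m).
It fails at once if the jar is pushed away or knocked over (distance of jar_mid from where it was at the start of the episode above 0.03 m).
It also fails if it takes over 72 s, if anything falls off the work surface, if the arm or the gripper's body presses on something with over 40 N, if the wrist force passes 120 N, or if a joint passes its speed limit or range.

## Working session

There is one attempt and no reset: what is moved stays moved. The work goes in short steps, Python scripts to look and compute and a tool call to move; the robot and the scene stay as the last step left them, time stands still between calls to the robot, and variables do not carry over. Pictures are saved under pics/ and viewed, at most 10 in all, crops included, and the job is handed in when it is done.

Besides the shell and the picture viewer there is one more tool, called after "Request:" by a JSON object that holds its "method" and its "body". apply_moves: Moves the arm, as the interface text tells. Its arguments: {"type":"object","properties":{"rows":{"type":"array"},"fingers":{"type":"number"},"grip_force":{"type":"number"}},"required":["rows"]}

```bash
mkdir -p pics
cat > h.py <<'E'
import numpy as np, cv2
from bench import sense, eyes, job, models
from scipy.spatial.transform import Rotation as Ro
def cam(name, s=None):
    c=eyes.get_calibration(name);K=np.array(c["intrinsics"]);D=np.array(c["D"],float)
    if name=="wrist":
        s=s or sense();T=np.eye(4);T[:3,:3]=Ro.from_euler('xyz',s["tcp_rot"],degrees=True).as_matrix();T[:3,3]=s["tool_pos"]
        W=T@np.array(c["mount"]);return K,D,W[:3,:3].T,-W[:3,:3].T@W[:3,3]
    return K,D,np.array(c["R"]),np.array(c["t"]).ravel()
def shot(name):
    s=sense();p,d=eyes.snapshot(name);return p,d,cam(name,s)
def cloud(d,C):
    K,D,R,t=C;v,u=np.mgrid[0:480,0:640]
    n=cv2.undistortPoints(np.stack([u,v],-1).reshape(-1,1,2).astype(float),K,D).reshape(480,640,2)
    P=np.dstack([n[...,0]*d,n[...,1]*d,d]);return (P-t)@R
def save(f,p): cv2.imwrite("pics/"+f,p[...,::-1])
E
python3 - <<'E'
from h import *
s=sense();print({k:np.round(v,3) for k,v in s.items()})
ims=[]
for n in ["scene","side","wrist"]:
    p,d,C=shot(n);save(n+"0.png",p);print(n,"campos",np.round(-C[2].T@C[3]))
    for o in ["insert_grip","insert_lug","housing","mouth","lock","elbow_mid","cement_mid","jar_mid"]:
        print(o,[(np.round(r["xyz"],1).tolist(),round(r["confidence"],2)) for r in models.place_of(o,n)[:2]])
    ims.append(p)
save("all0.png",cv2.resize(np.vstack([np.hstack(ims[:2]),np.hstack([ims[2],ims[2]*0])]),(800,600)))
E
```

```text
{'time': np.float64(0.0), 'joint_pos': array([ 6.6497e+01,  7.5140e+00,  8.5330e+01, -2.0000e-03,  8.7262e+01,
       -4.8930e+00]), 'qd': array([-0.052,  0.1  , -0.123, -0.086, -0.079,  0.004]), 'joint_efforts': array([ 1.0000e-03, -5.6939e+01, -5.0056e+01, -0.0000e+00,  1.4000e-02,
        0.0000e+00]), 'tool_pos': array([191.217, 568.064, 199.246]), 'tcp_rot': array([-1.79894e+02, -7.00000e-03,  1.61390e+02]), 'ft_force': array([-0.025, -0.299, -0.534]), 'wrist_torque': array([0.038, 0.007, 0.013]), 'grip_force': np.float64(0.0), 'finger_gap': np.float64(85.306)}
scene campos [843. 554. 734.]
insert_grip [([515.5, 152.2, 108.9], 0.73)]
insert_lug [([547.4, 160.7, 68.6], 0.79), ([534.8, -146.0, 135.2], 0.65)]
housing [([529.4, -149.0, -2.5], 0.97)]
mouth [([534.0, -145.1, 133.4], 0.56)]
lock [([536.7, -145.3, 168.4], 0.79)]
elbow_mid [([461.5, -21.3, 20.0], 0.81)]
cement_mid [([647.0, -2.7, 64.4], 0.83)]
jar_mid [([608.7, 420.2, 61.9], 0.76), ([531.4, -147.3, -1.1], 0.44)]
side campos [ 203. -544.  761.]
insert_grip [([512.1, 149.2, 111.8], 0.75)]
insert_lug [([547.5, 160.0, 69.8], 0.95)]
housing [([527.7, -144.5, -0.4], 0.86)]
mouth [([531.1, -147.6, 140.0], 0.76)]
lock [([530.7, -150.0, 169.8], 0.82)]
elbow_mid [([459.9, -25.2, 22.0], 0.61)]
cement_mid [([649.8, 4.8, 58.8], 0.78), ([548.6, 159.9, 67.2], 0.61)]
jar_mid [([610.4, 415.3, 52.0], 0.73)]
wrist campos [121. 592. 375.]
insert_grip []
insert_lug []
housing []
mouth []
lock []
elbow_mid []
cement_mid []
jar_mid []
```

View pics/all0.png

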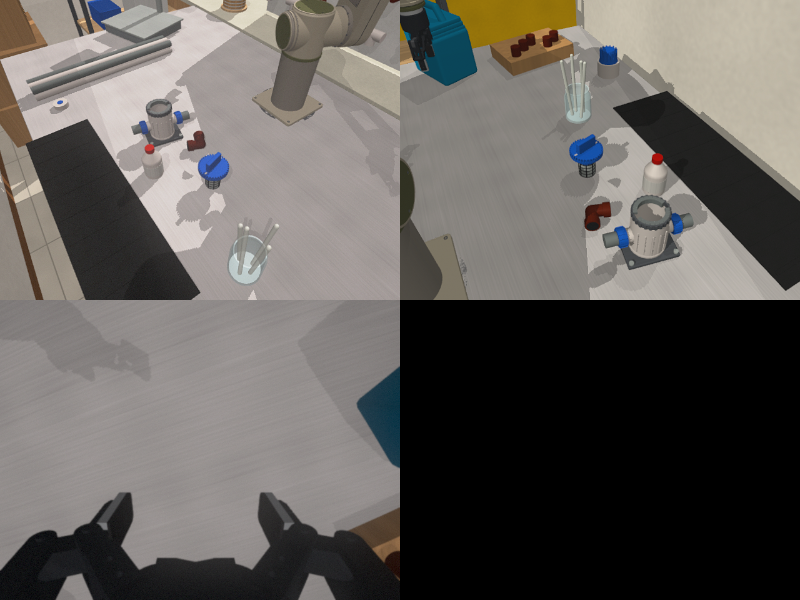

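The scene image (composite pixels) shows the insert at (213,168), the housing at (160,120), the bottle at (152,160), the elbow at (197,140) and the jar at (247,258). The side view shows the housing at (652,225) with its tails. Next I measure the housing's axis and the bar's direction, using both views.

Run:
```python
from h import *
def ang(P):
    c=P[:,:2].mean(0);w,V=np.linalg.eigh(np.cov((P[:,:2]-c).T));return np.degrees(np.arctan2(V[1,1],V[0,1])),np.sqrt(w),c
for n in ["scene","side"]:
    p,d,C=shot(n);P=cloud(d,C)
    r=np.hypot(P[...,0]-531,P[...,1]+147)
    m=(d>0)&(P[...,2]>50)&(P[...,2]<80)&(r>55)&(r<115); Q=P[m]
    # both sides: angle doubling
    a=np.arctan2(Q[:,1]+147,Q[:,0]-531);print(n,"tails",m.sum(),"dbl",np.degrees(np.angle(np.exp(2j*a).mean())/2),[x for x in ang(Q)])
    m=(d>0)&(P[...,2]>131)&(P[...,2]<145)&(r<60);Q=P[m];print("collar",m.sum(),Q.mean(0),np.median(Q[:,2]),Q.min(0),Q.max(0))
    r=np.hypot(P[...,0]-514,P[...,1]-151)
    m=(d>0)&(P[...,2]>118)&(P[...,2]<128)&(r<50);print("bar top",m.sum(),ang(P[m]),np.percentile(P[m][:,2],[50,95]))
    m=(d>0)&(P[...,2]>86)&(P[...,2]<95)&(r<60);Q=P[m];A=np.c_[2*Q[:,:2],np.ones(len(Q))];print("cap",(Q.min(0)+Q.max(0))/2,np.median(Q[:,2]))
```

```text
scene tails 667 dbl -10.891044564067116 [np.float64(168.01226285821488), array([ 8.57156922, 82.39410394]), array([ 545.40272558, -136.22794177])]
collar 498 [ 535.0996163  -142.97555021  134.3975761 ] 134.56850966561973 [ 489.28623961 -192.11597898  131.00529007] [578.84801992 -99.59353878 137.65123444]
bar top 230 (np.float64(-165.11365305322474), array([ 4.20813509, 17.93378979]), array([518.28464291, 152.75359654])) [124.62559579 126.69402103]
cap [516.07652336 150.91922928  90.38891966] 91.16237000354971
side tails 1597 dbl -11.82578551991976 [np.float64(167.64227905086688), array([10.43218406, 83.89504888]), array([ 518.49618463, -153.10486442])]
collar 1487 [ 529.21824161 -148.53074717  135.31155296] 135.5477168417497 [ 485.16906725 -192.02827913  131.00818827] [577.25204799 -99.04806206 138.99423576]
bar top 270 (np.float64(-164.42280865792236), array([ 4.20110898, 18.12301749]), array([511.66758473, 147.19191524])) [124.67573573 127.24959045]
cap [513.12966636 149.86335171  90.53690151] 91.3820804737971
```

```bash
cat >> h.py <<'E'
def plan(x,y,z,yaw,n,s=None):
    "n equal world steps from the measured pose to a vertical tool pose; rows in tool axes"
    s=s or sense();p=np.array(s["tool_pos"]);R=Ro.from_euler('xyz',s["tcp_rot"],degrees=True)
    G=Ro.from_euler('xyz',[180,0,yaw],degrees=True);rv=(R.inv()*G).as_rotvec()/n;st=(np.array([x,y,z])-p)/n
    for i in range(n):
        print(np.r_[np.round(R.inv().apply(st),1),np.round(rv,3)].tolist());R=R*Ro.from_rotvec(rv)
E
python3 -c "
from h import *
plan(590,170,300,195,10)"
```

```text
[-50.5, -25.1, -10.0, 0.0, -0.0, -0.059]
[-48.9, -28.0, -10.0, 0.0, -0.0, -0.059]
[-47.2, -30.8, -10.0, 0.0, -0.0, -0.059]
[-45.3, -33.5, -10.0, 0.0, -0.0, -0.059]
[-43.3, -36.1, -10.0, 0.0, -0.0, -0.059]
[-41.1, -38.6, -10.0, 0.0, -0.0, -0.059]
[-38.8, -40.9, -10.0, 0.0, -0.0, -0.059]
[-36.3, -43.1, -10.0, 0.0, -0.0, -0.059]
[-33.7, -45.2, -10.0, 0.0, -0.0, -0.059]
[-31.0, -47.1, -10.0, 0.0, -0.0, -0.059]
```

Request:
{"method": "apply_moves", "body": {"rows": [[-50.5,-25,-10,0,0,-0.059],[-49,-28,-10,0,0,-0.059],[-47,-31,-10,0,0,-0.059],[-45.5,-33.5,-10,0,0,-0.059],[-43.5,-36,-10,0,0,-0.059]], "fingers": 60}}

```text
time: 2.08
tool_pos: [392.2, 368.0, 250.8]
tcp_rot: [180.0, 0.0, 178.4]
ft_force: [0.3, 1.1, 0.6]
finger_gap: 60.0
grip_force: 0.0
```

Request:
{"method": "apply_moves", "body": {"rows": [[-41,-38.5,-10,0,0,-0.059],[-39,-41,-10,0,0,-0.059],[-36.5,-43,-10,0,0,-0.059],[-33.5,-45,-10,0,0,-0.059],[-31,-47,-10,0,0,-0.059]]}}

```text
time: 2.7
tool_pos: [592.1, 169.5, 300.8]
tcp_rot: [180.0, 0.0, -164.7]
ft_force: [-0.2, -0.2, 0.2]
finger_gap: 60.3
grip_force: 0.0
```

Run:
```python
from h import *
p,d,C=shot("wrist");save("w1.png",p);np.savez("w1.npz",d=d)
print(sense()["tool_pos"],sense()["tcp_rot"],-C[2].T@C[3])
P=cloud(d,C);r=np.hypot(P[...,0]-514,P[...,1]-151)
for lo,hi in[(120,130),(86,96)]:
    m=(d>0)&(P[...,2]>lo)&(P[...,2]<hi)&(r<70);Q=P[m];mu=m.astype(np.uint8)
    q=cv2.minAreaRect(Q[:,:2].astype(np.float32));print(m.sum(),q,np.median(Q[:,2]),cv2.minEnclosingCircle(Q[:,:2].astype(np.float32)))
plan(604,-161,300,168,6)
```

```text
[596.14932864 163.79228572 301.25760011] [-1.79791962e+02  1.34385660e-01 -1.64776411e+02] [520.20533977 149.76252103 475.19641487]
960 ((514.062255859375, 150.3817138671875), (61.846981048583984, 13.701567649841309), 15.701772689819336) 126.03638386250667 ((513.9224243164062, 150.9769744873047), 31.184574127197266)
5162 ((513.8909912109375, 150.52047729492188), (94.89107513427734, 94.48944854736328), 60.21645736694336) 92.32713546812174 ((514.0661010742188, 150.4559326171875), 47.90367889404297)
[13.0, -52.6, 0.4, -0.001, 0.001, 0.079]
[8.8, -53.4, 0.3, -0.001, 0.001, 0.079]
[4.5, -54.0, 0.3, -0.001, 0.001, 0.079]
[0.2, -54.1, 0.3, -0.001, 0.001, 0.079]
[-4.1, -54.0, 0.3, -0.001, 0.001, 0.079]
[-8.3, -53.5, 0.2, -0.001, 0.001, 0.079]
```

View pics/w1.png

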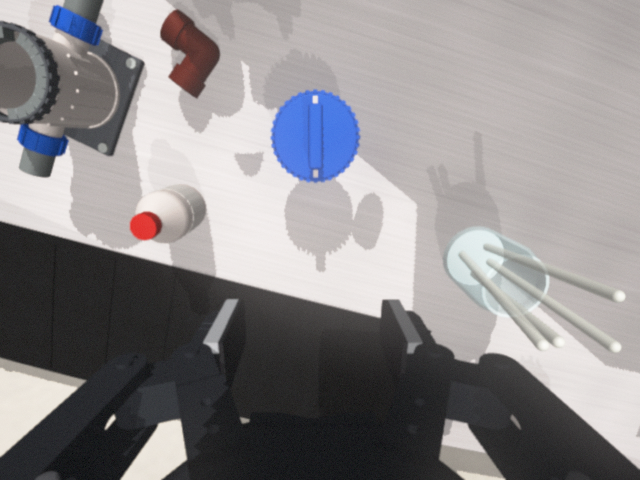

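The wrist view shows the insert centred at pixel (316,136) with its bar vertical in the image. The bottle, elbow and jar are clear of it. Next I look at the collar from above.

Request:
{"method": "apply_moves", "body": {"rows": [[13,-52.5,0.4,0,0,0.079],[9,-53.5,0.3,0,0,0.079],[4.5,-54,0.3,0,0,0.079],[0.2,-54,0.3,0,0,0.079],[-4,-54,0.3,0,0,0.079]]}}

```text
time: 3.38
tool_pos: [596.9, -101.3, 298.8]
tcp_rot: [180.0, 0.0, 172.4]
ft_force: [0.3, 0.7, 0.5]
finger_gap: 60.2
grip_force: 0.0
```

Request:
{"method": "apply_moves", "body": {"rows": [[-8,-53.5,0.2,0,0,0.079],[0,0,0,0,0,0],[0,0,0,0,0,0],[0,0,0,0,0,0],[0,0,0,0,0,0]]}}

```text
time: 4.0
tool_pos: [598.3, -152.5, 298.7]
tcp_rot: [180.0, 0.0, 168.1]
ft_force: [0.4, 0.0, 0.3]
finger_gap: 59.9
grip_force: 0.0
```

Run:
```python
from h import *
p,d,C=shot("wrist");s=sense();print(s["tool_pos"],s["tcp_rot"])
P=cloud(d,C);r=np.hypot(P[...,0]-532,P[...,1]+146)
m=(d>0)&(P[...,2]>131)&(P[...,2]<140)&(r<65);Q=P[m][:,:2].astype(np.float32);(cx,cy),R=cv2.minEnclosingCircle(Q);print(m.sum(),cx,cy,R,np.median(P[m][:,2]))
# inner bore fit: render top-down map centred on circle
K,D,Rc,t=C
X,Y=np.meshgrid(np.linspace(-60,60,480),np.linspace(60,-60,480))
W=np.dstack([cx+X,cy+Y,np.full_like(X,135.)]).reshape(-1,3)
uv=cv2.projectPoints(W,cv2.Rodrigues(Rc)[0],t,K,D)[0].reshape(480,480,2).astype(np.float32)
top=cv2.remap(p,uv[...,0],uv[...,1],cv2.INTER_LINEAR)
z=cv2.remap(P[...,2].astype(np.float32),uv[...,0],uv[...,1],cv2.INTER_NEAREST);zi=np.clip(z*255/150,0,255).astype(np.uint8)
save("top.png",cv2.resize(np.hstack([top,np.dstack([zi]*3)]),(800,400)))
np.savez("top.npz",z=z,c=[cx,cy],top=top)
a=np.radians(np.arange(0,360,5))
for rr in (34,36,38):
    zz=[z[int(round(239.5-4*rr*np.sin(b))),int(round(239.5+4*rr*np.cos(b)))] for b in a];print(rr,[int(v) for v in zz])
```

```text
[ 598.3102033  -152.59306029  298.67794024] [1.79998630e+02 1.39451755e-02 1.68136170e+02]
3467 531.2081298828125 -146.41246032714844 46.14486312866211 135.69774865495762
34 [89, 82, 136, 135, 135, 134, 135, 136, 135, 135, 135, 136, 135, 136, 136, 135, 136, 136, 136, 135, 135, 135, 137, 136, 135, 135, 136, 135, 136, 136, 134, 135, 134, 69, 68, 70, 69, 55, 136, 135, 134, 135, 135, 135, 135, 136, 136, 134, 135, 135, 135, 135, 134, 473, 134, 135, 136, 135, 136, 137, 135, 136, 134, 137, 134, 137, 135, 136, 137, 82, 80, 84]
36 [105, 100, 135, 136, 136, 135, 135, 135, 136, 135, 137, 135, 135, 136, 136, 134, 135, 136, 136, 135, 135, 137, 135, 134, 135, 136, 135, 135, 135, 137, 135, 135, 136, 93, 92, 91, 93, 103, 136, 135, 135, 137, 136, 134, 136, 136, 135, 136, 135, 135, 135, 135, 135, 135, 136, 136, 135, 134, 134, 136, 135, 137, 137, 137, 137, 136, 135, 135, 134, 100, 98, 101]
38 [121, 119, 134, 136, 136, 137, 136, 136, 137, 134, 136, 136, 134, 136, 136, 134, 134, 135, 135, 135, 136, 136, 136, 135, 135, 135, 134, 134, 113, 135, 136, 135, 136, 122, 120, 114, 121, 120, 135, 135, 136, 134, 135, 136, 135, 135, 135, 134, 136, 133, 135, 135, 136, 135, 135, 137, 135, 136, 135, 136, 136, 134, 135, 136, 123, 136, 136, 137, 136, 115, 115, 118]
```

View pics/top.png

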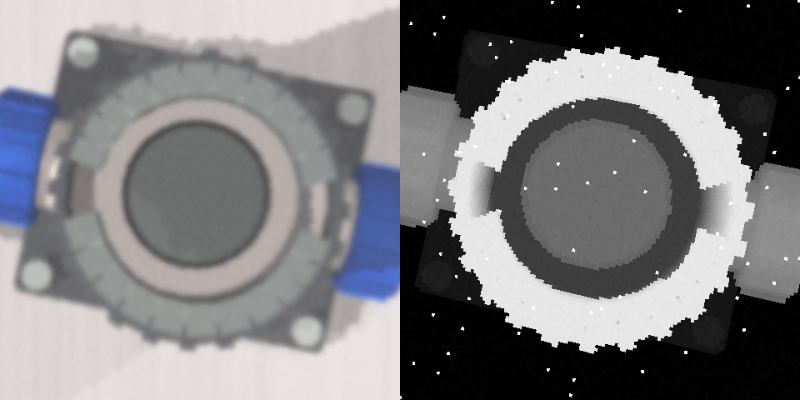

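The top-down map shows the collar with two gates, left at pixel (80,188) and right at (315,208), so the gate line is at about -5°. I'll refine the angle and the bore centre.

Run:
```python
from h import *
f=np.load("top.npz");z=cv2.medianBlur(f["z"],5);c=f["c"]
X,Y=np.meshgrid(np.linspace(-60,60,480),np.linspace(60,-60,480));r=np.hypot(X,Y);A=np.degrees(np.arctan2(Y,X))
hole=(z<129)
# bore edge: outward rays, excluding gates
from scipy.optimize import least_squares
pts=[]
for a in np.arange(0,360,2):
    if min(abs((a+5+90)%180-90),180)<25: continue
    b=np.radians(a);rs=np.arange(20,44,.25)
    h=[hole[int(round(239.5-239.5/60*q*np.sin(b))),int(round(239.5+239.5/60*q*np.cos(b)))] for q in rs]
    i=np.argmin(h);pts.append([rs[i]*np.cos(b),rs[i]*np.sin(b)])
pts=np.array(pts);q=least_squares(lambda v:np.hypot(pts[:,0]-v[0],pts[:,1]-v[1])-v[2],[0,0,31],loss="soft_l1").x;print("bore",c+q[:2],q[2])
X-=q[0];Y-=q[1];r=np.hypot(X,Y);A=np.degrees(np.arctan2(Y,X))
for lo,hi in[(32.5,34),(34,36),(36,37.5)]:
    m=hole&(r>lo)&(r<hi)
    for nm,o in(("R",0),("L",180)):
        d=(A-o+180)%360-180;k=m&(abs(d)<35);print(nm,lo,np.percentile(d[k],[2,98]),d[k].mean(),k.sum(), "lateral",np.percentile((r*np.sin(np.radians(d)))[k],[2,98]))
plan(514.0,150.4,180,195.4,7)
```

```text
bore [ 531.0679268  -146.21449581] 30.904520956296015
R 32.5 [-15.8079602    5.57207113] -5.073572054545584 312 lateral [-9.0914927   3.18408141]
L 32.5 [-15.81509601   5.9876359 ] -4.885192355339559 315 lateral [-9.12646137  3.50986431]
R 34 [-16.71654748   6.20307982] -5.226432959280067 465 lateral [-10.09358038   3.68512525]
L 34 [-16.03847368   7.17548536] -4.418063253199681 471 lateral [-9.69765135  4.33157621]
R 36 [-15.61781957   6.65662969] -4.464295964401626 357 lateral [-9.84305846  4.18616909]
L 36 [-16.87906171   7.5388768 ] -4.7039744316158885 392 lateral [-10.69973903   4.83262005]
[20.7, 39.9, 16.9, -0.0, 0.0, -0.068]
[17.9, 41.2, 17.0, -0.0, 0.0, -0.068]
[15.1, 42.3, 17.0, -0.0, 0.0, -0.068]
[12.2, 43.2, 17.0, -0.0, 0.0, -0.068]
[9.2, 44.0, 17.0, -0.0, 0.0, -0.068]
[6.2, 44.5, 17.0, -0.0, 0.0, -0.068]
[3.2, 44.8, 17.0, -0.0, 0.0, -0.068]
```

Request:
{"method": "apply_moves", "body": {"rows": [[20.5,40,17,0,0,-0.068],[18,41,17,0,0,-0.068],[15,42.5,17,0,0,-0.068],[12,43,17,0,0,-0.068],[9,44,17,0,0,-0.068]]}}

```text
time: 4.68
tool_pos: [538.3, 64.6, 213.2]
tcp_rot: [-180.0, 0.0, -172.3]
ft_force: [0.7, 0.6, 0.3]
finger_gap: 59.9
grip_force: 0.0
```

Request:
{"method": "apply_moves", "body": {"rows": [[6,44.5,17,0,0,-0.068],[3,45,17,0,0,-0.068],[0,0,0,0,0,0],[0,0,0,0,0,0],[0,0,0,0,0,0]]}}

```text
time: 5.3
tool_pos: [516.0, 148.8, 180.3]
tcp_rot: [-180.0, 0.1, -164.8]
ft_force: [0.1, -1.7, -0.0]
finger_gap: 60.1
grip_force: 0.0
```

```bash
python3 -c "
from h import *
s=sense();print(s['tool_pos'],s['tcp_rot'])
plan(514,150.4,97,195.4,4)"
```

```text
[515.99196056 148.78122851 180.27738787] [-1.79975068e+02  7.34822998e-02 -1.64761011e+02]
[0.4, 0.5, 20.8, -0.0, 0.0, -0.001]
[0.4, 0.5, 20.8, -0.0, 0.0, -0.001]
[0.4, 0.5, 20.8, -0.0, 0.0, -0.001]
[0.4, 0.5, 20.8, -0.0, 0.0, -0.001]
```

Request:
{"method": "apply_moves", "body": {"rows": [[0.8,1,20,0,0,-0.002],[0.8,1,20,0,0,0],[0,0,20,0,0,0],[0,0,14,0,0,0],[0,0,8.8,0,0,0]], "fingers": 50}}

```text
time: 5.92
tool_pos: [512.4, 150.7, 94.9]
tcp_rot: [180.0, -0.1, -164.6]
ft_force: [0.9, -0.3, 0.4]
finger_gap: 49.9
grip_force: 0.0
```

Request:
{"method": "apply_moves", "body": {"rows": [[0,0,0,0,0,0],[0,0,0,0,0,0],[0,0,0,0,0,0],[0,0,0,0,0,0],[0,0,0,0,0,0]], "fingers": 5, "grip_force": 60}}

```text
time: 6.55
tool_pos: [513.3, 151.1, 97.0]
tcp_rot: [-180.0, 0.0, -164.6]
ft_force: [0.6, -0.7, -0.1]
finger_gap: 5.1
grip_force: 0.0
```

```bash
python3 -c "
from h import *
s=sense();print({k:np.round(v,2) for k,v in s.items()})"
```

```text
{'time': np.float64(6.55), 'joint_pos': array([ 10.91,   1.65, 102.42,  -0.  ,  75.91, -94.52]), 'qd': array([-0.05,  0.15,  0.22, -0.07,  0.04,  0.03]), 'joint_efforts': array([ -0.  , -49.13, -47.61,  -0.  ,  -0.  ,   0.  ]), 'tool_pos': array([513.33, 151.08,  96.95]), 'tcp_rot': array([-1.8000e+02,  2.0000e-02, -1.6457e+02]), 'ft_force': array([ 0.64, -0.72, -0.15]), 'wrist_torque': array([-0.01,  0.01, -0.02]), 'grip_force': np.float64(0.0), 'finger_gap': np.float64(5.05)}
```

The fingers closed to 5 mm, so they missed the bar. I need to look.

Run:
```python
from h import *
a,d,C=shot("wrist");b,_,_=shot("scene");c,_,C2=shot("side")
save("miss.png",np.hstack([cv2.resize(a,(400,300)),cv2.resize(b[190:340,240:440],(400,300))]))
c,d2,C2=shot("side")
for nm,dd,CC in(("w",d,C),("s",d2,C2)):
    P=cloud(dd,CC);r=np.hypot(P[...,0]-514,P[...,1]-151)
    m=(dd>0)&(P[...,2]>86)&(P[...,2]<96)&(r<70);Q=P[m];print(nm,m.sum(),np.median(Q,0),Q.min(0),Q.max(0))
K,D,R,t=C2;uv=cv2.projectPoints(np.array([[514,151,110.]]),cv2.Rodrigues(R)[0],t,K,D)[0].ravel().astype(int);print(uv)
save("miss2.png",cv2.resize(c[max(0,uv[1]-75):uv[1]+75,uv[0]-100:uv[0]+100],(400,300)))
save("missall.png",np.vstack([cv2.imread("pics/miss.png")[...,::-1],np.hstack([cv2.imread("pics/miss2.png")[...,::-1],np.zeros((300,400,3),np.uint8)])]))
```

```text
w 14045 [502.74734323 141.16903377  92.22178624] [466.60989102 102.92121003  86.01342521] [558.12395762 198.45608145  95.99388829]
s 1091 [508.62961266 135.07066879  91.47964516] [466.60391168 101.52835306  86.00348741] [561.40596029 198.01342067  95.96295899]
[297 229]
```

View pics/missall.png

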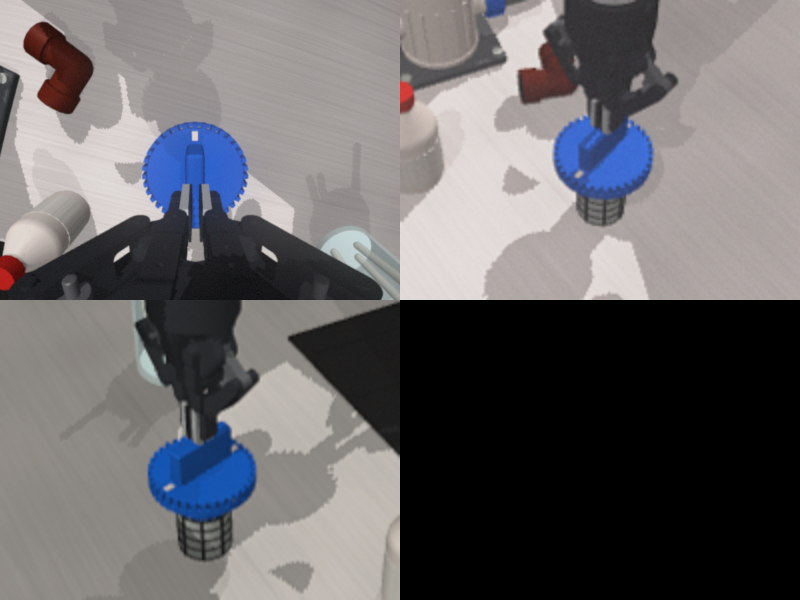

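The pictures show the insert unmoved, with the fingertips over the bar, at wrist crop (187–206,190). I'll check the tip height from the depth image.

Run:
```python
from h import *
a,d,C=shot("wrist");s=sense();P=cloud(d,C)
T=Ro.from_euler('xyz',s["tcp_rot"],degrees=True)
L=T.inv().apply(P.reshape(-1,3)-s["tool_pos"]).reshape(P.shape)
print(s["finger_gap"],s["tool_pos"])
K,D,R,t=C
for q in([0,0,0],[0,0,-19],[11,0,0]):
    w=T.apply(q)+s["tool_pos"];print(q,cv2.projectPoints(w.reshape(1,3),cv2.Rodrigues(R)[0],t,K,D)[0].ravel())
blue=(a[...,2].astype(int)>a[...,0]+60)
for v in range(260,400,12):
    print(v,[(u,int(L[v,u,0]),int(L[v,u,1]),int(L[v,u,2]),'b' if blue[v,u] else '.') for u in range(284,348,7)])
m=(d>0)&(P[...,2]>119)&(P[...,2]<130)&blue;print("bar top visible",m.sum(),L[m].min(0),L[m].max(0),P[m][:,2].mean())
save("crop.png",cv2.resize(a[200:400,220:420],(600,600)))
```

```text
4.9467278681589155 [513.17292082 151.03781251  96.68530414]
[0, 0, 0] [312.8152287  285.51587872]
[0, 0, -19] [312.82342154 300.73437491]
[11, 0, 0] [312.81956532 266.52204987]
260 [(284, 13, -15, 3, 'b'), (291, 13, -11, 4, 'b'), (298, 24, -6, -28, 'b'), (305, 24, -3, -29, 'b'), (312, 24, 0, -29, 'b'), (319, 24, 2, -29, 'b'), (326, 23, 5, -26, 'b'), (333, 13, 10, 4, 'b'), (340, 13, 14, 4, 'b'), (347, 13, 18, 4, 'b')]
272 [(284, 6, -15, 4, 'b'), (291, 6, -12, 4, 'b'), (298, 18, -6, -28, 'b'), (305, 19, -3, -29, 'b'), (312, 18, 0, -28, 'b'), (319, 18, 2, -28, 'b'), (326, 18, 5, -28, 'b'), (333, 5, 11, 5, 'b'), (340, 6, 14, 3, 'b'), (347, 6, 18, 4, 'b')]
284 [(284, -1, -16, 4, 'b'), (291, -1, -12, 4, 'b'), (298, 13, -6, -28, 'b'), (305, 13, -3, -29, 'b'), (312, 13, 0, -29, 'b'), (319, 13, 2, -30, 'b'), (326, 12, 6, -27, 'b'), (333, 0, 11, 4, 'b'), (340, 0, 15, 4, 'b'), (347, -1, 19, 4, 'b')]
296 [(284, -8, -16, 5, 'b'), (291, -8, -12, 5, 'b'), (298, 10, -6, -36, '.'), (305, 11, -3, -37, '.'), (312, 7, 0, -30, 'b'), (319, 11, 2, -38, '.'), (326, 11, 5, -37, '.'), (333, 11, 8, -37, '.'), 
[... 1463 characters left out ...]
(333, 12, 5, -89, '.'), (340, 12, 7, -90, '.'), (347, 12, 9, -89, '.')]
380 [(284, 17, -7, -101, '.'), (291, 15, -5, -98, '.'), (298, 0, -4, -78, '.'), (305, -7, -2, -69, '.'), (312, -136, 0, 95, '.'), (319, -136, 5, 95, '.'), (326, -1, 4, -77, '.'), (333, 13, 5, -96, '.'), (340, 17, 6, -101, '.'), (347, 18, 8, -102, '.')]
392 [(284, 17, -6, -105, '.'), (291, 11, -5, -98, '.'), (298, -4, -4, -79, '.'), (305, -150, -7, 96, '.'), (312, -149, 0, 95, '.'), (319, -149, 5, 95, '.'), (326, -5, 4, -77, '.'), (333, 9, 5, -96, '.'), (340, 16, 6, -104, '.'), (347, 17, 8, -105, '.')]
bar top visible 2323 [-30.90183532  -7.73180488 -33.30360312] [ 31.01735919   6.11014303 -22.3311505 ] 125.85984299749931
```

View pics/crop.png

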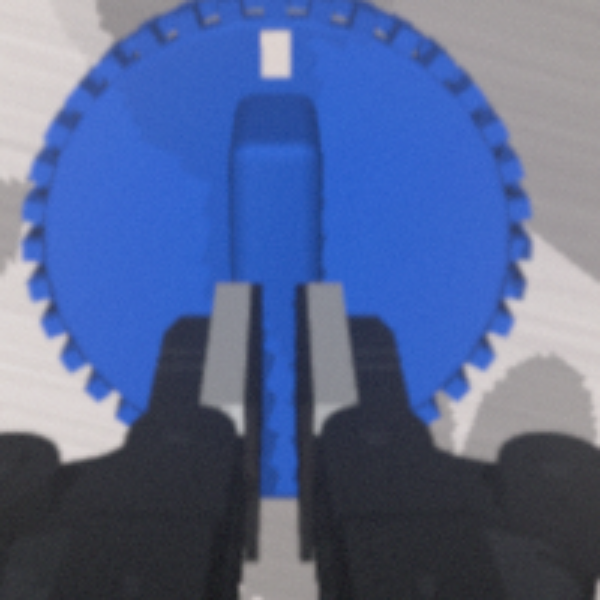

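The depth data shows the fingertips about 35 mm behind the reported TCP (tool z ≈ -36, x edge +11), roughly 6 mm above the bar's top. So I must go about 35 mm lower than the text implies. I'll open, descend stepwise and watch the force.

Request:
{"method": "apply_moves", "body": {"rows": [[0,0,0,0,0,0],[0,0,0,0,0,0],[0,0,0,0,0,0],[0,0,0,0,0,0],[0,0,0,0,0,0]], "fingers": 40}}

```text
time: 7.42
tool_pos: [513.2, 151.0, 96.7]
tcp_rot: [-180.0, -0.0, -164.6]
ft_force: [-0.2, 0.1, 0.2]
finger_gap: 40.0
grip_force: 0.0
```

Request:
{"method": "apply_moves", "body": {"rows": [[0,0,8,0,0,0],[0,0,8,0,0,0],[0,0,6,0,0,0],[0,0,5,0,0,0],[0,0,0,0,0,0]]}}

```text
time: 8.05
tool_pos: [512.7, 150.9, 69.0]
tcp_rot: [180.0, -0.1, -164.6]
ft_force: [-0.2, -0.4, 0.7]
finger_gap: 39.9
grip_force: 0.0
```

```bash
cat > tip.py <<'E'
from h import *
a,d,C=shot("wrist");s=sense();P=cloud(d,C)
T=Ro.from_euler('xyz',s["tcp_rot"],degrees=True)
L=T.inv().apply(P.reshape(-1,3)-s["tool_pos"]).reshape(P.shape)
blue=(a[...,2].astype(int)>a[...,0]+60)
m=(d>0)&~blue&(abs(L[...,0]-11)<1.5)&(abs(L[...,1])<40)&(L[...,2]<-5)&(L[...,2]>-60)
print("tip zmax world",np.percentile(P[m][:,2],[0.5,2,5]),"L",np.percentile(L[m][:,2],[95,98,99.5]),"y",[np.median(L[m&(L[...,1]*q>0)][:,1]) for q in(1,-1)])
print({k:np.round(s[k],2) for k in("tool_pos","tcp_rot","ft_force","finger_gap","grip_force","time")})
m=(d>0)&(P[...,2]>119)&blue&(abs(L[...,1])<14);print("bar top",L[m].min(0),L[m].max(0),np.median(P[m][:,2]),cv2.minAreaRect(P[m][:,:2].astype(np.float32)))
E
python3 tip.py
```

```text
tip zmax world [106.75955852 107.19322504 108.1286743 ] L [-38.64631191 -37.71009495 -37.27751297] y [np.float64(22.847831247900505), np.float64(-23.175147166102903)]
{'tool_pos': array([513.02, 151.01,  69.48]), 'tcp_rot': array([ 1.8000e+02, -3.0000e-02, -1.6458e+02]), 'ft_force': array([0.04, 0.44, 0.25]), 'finger_gap': np.float64(40.13), 'grip_force': np.float64(0.0), 'time': np.float64(8.1)}
bar top [-30.97209587  -7.66207273 -58.69041902] [ 30.87552289   6.47491659 -49.51411331] 126.0321091640611 ((513.2401733398438, 150.47113037109375), (61.8228645324707, 14.073846817016602), 15.63641357421875)
```

Request:
{"method": "apply_moves", "body": {"rows": [[0,0,4,0,0,0],[0,0,3,0,0,0],[0,0,0,0,0,0],[0,0,0,0,0,0],[0,0,0,0,0,0]]}}

```text
time: 8.72
tool_pos: [513.3, 151.0, 62.8]
tcp_rot: [-180.0, 0.0, -164.6]
ft_force: [-0.6, 0.3, 0.3]
finger_gap: 40.3
grip_force: 0.0
```

Request:
{"method": "apply_moves", "body": {"rows": [[0,0,0,0,0,0],[0,0,0,0,0,0],[0,0,0,0,0,0],[0,0,0,0,0,0],[0,0,0,0,0,0]], "fingers": 6, "grip_force": 80}}

```text
time: 9.35
tool_pos: [513.4, 151.0, 62.9]
tcp_rot: [-180.0, 0.0, -164.6]
ft_force: [-0.2, -0.1, 2.5]
finger_gap: 12.7
grip_force: 78.5
```

```bash
python3 tip.py; python3 -c "
from h import *
plan(513.2,150.9,240,195.4,4)"
```

```text
tip zmax world [ 98.72816001  99.41854001 100.45469392] L [-37.52607958 -36.48890554 -35.79905039] y [np.float64(10.203215894498182), np.float64(-10.523007351106346)]
{'tool_pos': array([513.42, 151.04,  62.93]), 'tcp_rot': array([-1.8000e+02,  3.0000e-02, -1.6458e+02]), 'ft_force': array([ 1.14, -0.34,  2.86]), 'finger_gap': np.float64(12.52), 'grip_force': np.float64(78.55), 'time': np.float64(9.4)}
bar top [ -31.06249033   -7.15814811 -107.05220402] [ 31.18513896   6.86478779 -56.0980302 ] 126.05900073743294 ((513.3857421875, 150.8441925048828), (62.23930358886719, 14.018768310546875), 15.336360931396484)
[0.0, -0.0, -44.3, -0.0, 0.0, 0.0]
[0.0, -0.0, -44.3, -0.0, 0.0, 0.0]
[0.1, -0.0, -44.3, -0.0, 0.0, 0.0]
[0.1, -0.0, -44.3, -0.0, 0.0, 0.0]
```

Request:
{"method": "apply_moves", "body": {"rows": [[0,0,-20,0,0,0],[0,0,-36,0,0,0],[0,0,-36,0,0,0],[0,0,-36,0,0,0],[0,0,-36,0,0,0]]}}

```text
time: 10.02
tool_pos: [512.4, 151.0, 226.9]
tcp_rot: [180.0, -0.1, -164.6]
ft_force: [0.5, -0.7, -3.3]
finger_gap: 12.7
grip_force: 77.9
```

```bash
python3 tip.py; python3 -c "
from h import *
plan(531.1,-146.3,226,175.2,8)"
```

```text
tip zmax world [266.34383358 266.98408426 267.59891344] L [-34.76377532 -34.15698053 -33.50677201] y [np.float64(16.700096589558747), np.float64(-16.318114911965992)]
{'tool_pos': array([514.78, 151.42, 232.89]), 'tcp_rot': array([-179.98,    0.33, -164.57]), 'ft_force': array([ 0.12, -0.48,  2.77]), 'finger_gap': np.float64(12.39), 'grip_force': np.float64(78.17), 'time': np.float64(10.07)}
bar top [ -45.45859919  -13.99610752 -101.22906689] [49.532152   13.99392893 -8.6718397 ] 288.8330288976876 ((512.684326171875, 150.8626708984375), (94.99011993408203, 27.982086181640625), 15.450369834899902)
[7.9, -36.4, 0.8, 0.0, 0.001, 0.044]
[6.3, -36.7, 0.8, 0.0, 0.001, 0.044]
[4.7, -37.0, 0.8, 0.0, 0.001, 0.044]
[3.1, -37.1, 0.8, 0.0, 0.001, 0.044]
[1.4, -37.2, 0.9, 0.0, 0.001, 0.044]
[-0.2, -37.3, 0.9, 0.0, 0.001, 0.044]
[-1.9, -37.2, 0.9, 0.0, 0.001, 0.044]
[-3.5, -37.1, 0.9, 0.0, 0.001, 0.044]
```

Request:
{"method": "apply_moves", "body": {"rows": [[8,-36.5,0,0,0,0.044],[6.3,-36.7,0,0,0,0.044],[4.7,-37,0,0,0,0.044],[3.1,-37,0,0,0,0.044],[1.4,-37.2,0,0,0,0.044]]}}

```text
time: 10.7
tool_pos: [522.7, -35.9, 225.5]
tcp_rot: [180.0, -0.1, -177.3]
ft_force: [0.9, 0.7, -1.8]
finger_gap: 12.9
grip_force: 78.3
```

Request:
{"method": "apply_moves", "body": {"rows": [[-0.2,-37.3,0,0,0,0.044],[-1.9,-37.2,0,0,0,0.044],[-3.5,-37,0,0,0,0.044],[0,0,0,0,0,0],[0,0,0,0,0,0]]}}

```text
time: 11.32
tool_pos: [529.1, -146.0, 225.7]
tcp_rot: [179.9, -0.1, 175.3]
ft_force: [-0.1, 0.6, -3.8]
finger_gap: 12.9
grip_force: 78.7
```

Request:
{"method": "apply_moves", "body": {"rows": [[0,0,0,0,0,0],[0,0,0,0,0,0],[0,0,0,0,0,0],[0,0,0,0,0,0],[0,0,0,0,0,0]]}}

```text
time: 11.95
tool_pos: [529.5, -146.4, 226.7]
tcp_rot: [-180.0, 0.0, 175.3]
ft_force: [0.3, -0.2, -2.3]
finger_gap: 12.8
grip_force: 78.7
```

Run:
```python
from h import *
s=sense();print({k:np.round(v,2) for k,v in s.items()})
def ana(n):
    a,d,C=shot(n);P=cloud(d,C);T=Ro.from_euler('xyz',s["tcp_rot"],degrees=True)
    L=T.inv().apply(P.reshape(-1,3)-s["tool_pos"]).reshape(P.shape)
    blue=(d>0)&(a[...,2].astype(int)>a[...,0]+60)
    m=blue&(P[...,2]>s["tool_pos"][2]+23)&(P[...,2]<s["tool_pos"][2]+33)&(np.hypot(L[...,0],L[...,1])<60)
    Q=P[m];(x,y),r=cv2.minEnclosingCircle(Q[:,:2].astype(np.float32))
    A=np.c_[Q[:,:2]-Q[:,:2].mean(0),np.ones(len(Q))];pl=np.linalg.lstsq(A,Q[:,2],rcond=None)[0]
    print(n,"cap",m.sum(),x,y,r,"z",np.median(Q[:,2])-s["tool_pos"][2],"tilt",pl[:2])
    m=blue&(L[...,2]<-56)&(L[...,2]>-68)&(abs(L[...,1])<15)&(abs(L[...,0])<40);print("bar",cv2.minAreaRect(P[m][:,:2].astype(np.float32)),np.median(L[m][:,2]))
for n in("wrist","side","scene"): ana(n)
plan(531.1,-146.3,226,175.2,1)
```

```text
{'time': np.float64(11.95), 'joint_pos': array([ -20.8 ,   -0.94,   91.26,   -0.  ,   89.68, -106.07]), 'qd': array([-0.1 ,  0.07,  0.01, -0.08,  0.1 , -0.02]), 'joint_efforts': array([ 7.000e-02, -5.087e+01, -5.171e+01,  1.000e-02, -0.000e+00,
        0.000e+00]), 'tool_pos': array([ 529.53, -146.44,  226.73]), 'tcp_rot': array([-180.  ,    0.  ,  175.26]), 'ft_force': array([ 0.26, -0.22, -2.33]), 'wrist_torque': array([-0.01,  0.01,  0.02]), 'grip_force': np.float64(78.65), 'finger_gap': np.float64(12.78)}
wrist cap 16040 529.9541015625 -146.93675231933594 47.84042739868164 z 29.309500228281593 tilt [ 0.00419315 -0.00183456]
bar ((529.4153442382812, -146.66529846191406), (14.039084434509277, 61.837650299072266), 85.26707458496094) -63.13664985835437
side cap 2093 529.6903686523438 -147.64366149902344 48.27184295654297 z 28.783026305506382 tilt [ 0.01168081 -0.00111015]
bar ((512.3202514648438, -145.30535888671875), (28.706647872924805, 15.7368745803833), 5.3572211265563965) -61.97490280053989
scene cap 634 532.2169189453125 -145.75262451171875 48.47452163696289 z 28.47674137424218 tilt [-0.00781735 -0.01808233]
bar ((532.6182250976562, -146.1158447265625), (14.198440551757812, 60.292816162109375), 85.58506774902344) -61.31645769187785
[-1.5, 0.3, 0.7, 0.0, 0.0, 0.001]
```

Request:
{"method": "apply_moves", "body": {"rows": [[-1.3,0.5,10,0,0,0],[0,0,20,0,0,0],[0,0,20,0,0,0],[0,0,16,0,0,0],[0,0,8,0,0,0]]}}

```text
time: 12.72
tool_pos: [529.9, -145.8, 150.6]
tcp_rot: [180.0, -0.1, 175.3]
ft_force: [-0.4, 0.8, -3.0]
finger_gap: 13.1
grip_force: 78.6
```

Request:
{"method": "apply_moves", "body": {"rows": [[0,0,2,0,0,0],[0,0,2,0,0,0],[0,0,2,0,0,0],[0,0,2,0,0,0],[0,0,0,0,0,0]]}}

```text
time: 13.35
tool_pos: [530.8, -146.1, 144.7]
tcp_rot: [-180.0, -0.0, 175.3]
ft_force: [-1.2, -0.2, -2.0]
finger_gap: 13.0
grip_force: 78.6
```

```bash
python3 -c "
from h import *
s=sense();print({k:np.round(s[k],2) for k in('tool_pos','tcp_rot','ft_force','wrist_torque')})"
```

```text
{'tool_pos': array([ 530.84, -146.1 ,  144.66]), 'tcp_rot': array([-180.  ,   -0.  ,  175.26]), 'ft_force': array([-1.22, -0.21, -2.04]), 'wrist_torque': array([-0.06, -0.04, -0.01])}
```

Request:
{"method": "apply_moves", "body": {"rows": [[0,0,2,0,0,0],[0,0,2,0,0,0],[0,0,1.5,0,0,0],[0,0,1,0,0,0],[0,0,0,0,0,0]]}}

```text
time: 13.98
tool_pos: [530.8, -146.1, 138.1]
tcp_rot: [180.0, -0.0, 175.3]
ft_force: [0.2, 0.5, -2.1]
finger_gap: 12.6
grip_force: 78.6
```

Request:
{"method": "apply_moves", "body": {"rows": [[0,0,1.5,0,0,0],[0,0,1.5,0,0,0],[0,0,1.5,0,0,0],[0,0,1,0,0,0],[0,0,0,0,0,0]]}}

```text
time: 14.6
tool_pos: [530.8, -146.1, 132.6]
tcp_rot: [180.0, -0.0, 175.3]
ft_force: [0.4, 0.4, -2.6]
finger_gap: 13.3
grip_force: 78.6
```

Request:
{"method": "apply_moves", "body": {"rows": [[0,0,1,0,0,0],[0,0,1,0,0,0],[0,0,1,0,0,0],[0,0,1,0,0,0],[0,0,0,0,0,0]]}}

```text
time: 15.22
tool_pos: [530.8, -146.1, 128.6]
tcp_rot: [180.0, -0.0, 175.3]
ft_force: [-0.4, 0.1, -3.1]
finger_gap: 13.1
grip_force: 78.6
```

```bash
python3 -c "
from h import *
s=sense();print({k:np.round(s[k],2) for k in('tool_pos','tcp_rot','ft_force','wrist_torque')})"
```

```text
{'tool_pos': array([ 530.77, -146.07,  128.57]), 'tcp_rot': array([ 1.8000e+02, -1.0000e-02,  1.7526e+02]), 'ft_force': array([-0.45,  0.08, -3.11]), 'wrist_torque': array([-0.07, -0.01, -0.04])}
```

Request:
{"method": "apply_moves", "body": {"rows": [[0,0,0.6,0,0,0],[0,0,0.6,0,0,0],[0,0,0.5,0,0,0],[0,0,0.3,0,0,0],[0,0,0,0,0,0]]}}

```text
time: 15.85
tool_pos: [530.9, -146.1, 126.7]
tcp_rot: [180.0, -0.0, 175.3]
ft_force: [-0.0, 0.4, -2.7]
finger_gap: 13.0
grip_force: 78.6
```

Request:
{"method": "apply_moves", "body": {"rows": [[0,0,0.5,0,0,0],[0,0,0.5,0,0,0],[0,0,0.5,0,0,0],[0,0,0.2,0,0,0],[0,0,0,0,0,0]]}}

```text
time: 16.48
tool_pos: [531.0, -146.2, 125.3]
tcp_rot: [-180.0, 0.0, 175.3]
ft_force: [-0.3, -0.6, 1.9]
finger_gap: 12.8
grip_force: 79.3
```

Request:
{"method": "apply_moves", "body": {"rows": [[0,0,0.5,0,0,0],[0,0,0.5,0,0,0],[0,0,0.5,0,0,0],[0,0,0.5,0,0,0],[0,0,0,0,0,0]]}}

```text
time: 17.1
tool_pos: [531.0, -146.2, 123.1]
tcp_rot: [-180.0, 0.0, 175.3]
ft_force: [-0.7, -0.1, 3.8]
finger_gap: 13.1
grip_force: 79.4
```

Request:
{"method": "apply_moves", "body": {"rows": [[0,0,0.6,0,0,0],[0,0,0.6,0,0,0],[0,0,0.6,0,0,0],[0,0,0.6,0,0,0],[0,0,0,0,0,0]]}}

```text
time: 17.73
tool_pos: [531.0, -146.2, 120.8]
tcp_rot: [-180.0, 0.0, 175.3]
ft_force: [-0.6, -0.6, 6.1]
finger_gap: 12.9
grip_force: 79.6
```

The lugs are through the gates, since the force follows the spring. I press on to under the hooks.

Request:
{"method": "apply_moves", "body": {"rows": [[0,0,0.8,0,0,0],[0,0,0.8,0,0,0],[0,0,0.8,0,0,0],[0,0,0.8,0,0,0],[0,0,0,0,0,0]]}}

```text
time: 18.35
tool_pos: [531.1, -146.2, 117.9]
tcp_rot: [-180.0, 0.0, 175.3]
ft_force: [-1.9, 0.6, 7.2]
finger_gap: 13.0
grip_force: 80.1
```

Request:
{"method": "apply_moves", "body": {"rows": [[0,0,0.6,0,0,0],[0,0,0.6,0,0,0],[0,0,0.4,0,0,0],[0,0,0.4,0,0,0],[0,0,0,0,0,0]]}}

```text
time: 18.98
tool_pos: [531.2, -146.2, 116.2]
tcp_rot: [-180.0, 0.0, 175.3]
ft_force: [-1.7, -0.1, 8.9]
finger_gap: 12.8
grip_force: 80.4
```

```bash
python3 -c "
from h import *
s=sense();print({k:np.round(s[k],2) for k in('tool_pos','tcp_rot','ft_force','wrist_torque')})"
```

```text
{'tool_pos': array([ 531.16, -146.22,  116.17]), 'tcp_rot': array([-1.7999e+02,  4.0000e-02,  1.7526e+02]), 'ft_force': array([-1.71, -0.11,  8.86]), 'wrist_torque': array([ 0.17,  0.57, -0.03])}
```

Request:
{"method": "apply_moves", "body": {"rows": [[0,0,0.4,0,0,0],[0,0,0.4,0,0,0],[0,0,0.2,0,0,0],[0,0,0,0,0,0],[0,0,0,0,0,0]]}}

```text
time: 19.6
tool_pos: [531.2, -146.2, 115.3]
tcp_rot: [-180.0, 0.0, 175.3]
ft_force: [-2.8, 0.2, 10.6]
finger_gap: 13.3
grip_force: 80.5
```

Request:
{"method": "apply_moves", "body": {"rows": [[0,0,0,0,0,0.03],[0,0,0,0,0,0.03],[0,0,0,0,0,0.03],[0,0,0,0,0,0.03],[0,0,0,0,0,0]]}}

```text
time: 20.23
tool_pos: [531.7, -146.3, 115.6]
tcp_rot: [-180.0, 0.1, 168.4]
ft_force: [-1.1, 0.9, 9.5]
finger_gap: 12.9
grip_force: 80.5
```

```bash
python3 -c "
from h import *
s=sense();print({k:np.round(s[k],2) for k in('tool_pos','tcp_rot','ft_force','wrist_torque')})"
```

```text
{'tool_pos': array([ 531.72, -146.32,  115.61]), 'tcp_rot': array([-1.7999e+02,  1.2000e-01,  1.6836e+02]), 'ft_force': array([-1.06,  0.85,  9.53]), 'wrist_torque': array([ 0.13,  0.31, -0.03])}
```

Request:
{"method": "apply_moves", "body": {"rows": [[0,0,0,0,0,0.05],[0,0,0,0,0,0.05],[0,0,0,0,0,0.05],[0,0,0,0,0,0.04],[0,0,0,0,0,0]]}}

```text
time: 20.85
tool_pos: [532.0, -146.4, 115.7]
tcp_rot: [180.0, 0.2, 157.5]
ft_force: [-1.4, -0.5, 9.2]
finger_gap: 12.9
grip_force: 80.5
```

```bash
python3 -c "
from h import *
s=sense();print({k:np.round(s[k],2) for k in('tool_pos','tcp_rot','ft_force','wrist_torque')})"
```

```text
{'tool_pos': array([ 531.99, -146.42,  115.74]), 'tcp_rot': array([1.7999e+02, 1.6000e-01, 1.5746e+02]), 'ft_force': array([-1.42, -0.49,  9.19]), 'wrist_torque': array([0.06, 0.11, 0.02])}
```

Request:
{"method": "apply_moves", "body": {"rows": [[0,0,0,0,0,0.05],[0,0,0,0,0,0.05],[0,0,0,0,0,0.05],[0,0,0,0,0,0.05],[0,0,0,0,0,0.05]]}}

```text
time: 21.48
tool_pos: [532.0, -146.5, 115.8]
tcp_rot: [179.9, 0.2, 143.1]
ft_force: [1.1, 0.2, 9.9]
finger_gap: 12.9
grip_force: 80.5
```

Request:
{"method": "apply_moves", "body": {"rows": [[0,0,0,0,0,0.02],[0,0,0,0,0,0.02],[0,0,0,0,0,0.01],[0,0,0,0,0,0],[0,0,0,0,0,0]]}}

```text
time: 22.1
tool_pos: [532.1, -146.5, 115.8]
tcp_rot: [179.9, 0.2, 140.3]
ft_force: [0.0, 0.7, 9.1]
finger_gap: 12.6
grip_force: 80.5
```

```bash
python3 -c "
from h import *
s=sense();print({k:np.round(s[k],2) for k in('tool_pos','tcp_rot','ft_force','wrist_torque')})"
```

```text
{'tool_pos': array([ 532.05, -146.47,  115.79]), 'tcp_rot': array([1.7994e+02, 1.5000e-01, 1.4031e+02]), 'ft_force': array([0.03, 0.72, 9.15]), 'wrist_torque': array([0.05, 0.05, 0.06])}
```

Request:
{"method": "apply_moves", "body": {"rows": [[0,0,0,0,0,0.015],[0,0,0,0,0,0.015],[0,0,0,0,0,0],[0,0,0,0,0,0],[0,0,0,0,0,0]]}}

```text
time: 22.72
tool_pos: [532.0, -146.5, 115.8]
tcp_rot: [179.9, 0.1, 138.6]
ft_force: [0.3, -0.2, 10.4]
finger_gap: 13.2
grip_force: 80.4
```

```bash
python3 -c "
from h import *
s=sense();print({k:np.round(s[k],2) for k in('tool_pos','tcp_rot','ft_force','wrist_torque')})"
```

```text
{'tool_pos': array([ 532.03, -146.47,  115.78]), 'tcp_rot': array([1.7994e+02, 1.5000e-01, 1.3859e+02]), 'ft_force': array([ 0.26, -0.17, 10.45]), 'wrist_torque': array([-0.01,  0.13,  0.05])}
```

Request:
{"method": "apply_moves", "body": {"rows": [[0,0,0,0,0,0.015],[0,0,0,0,0,0.015],[0,0,0,0,0,0],[0,0,0,0,0,0],[0,0,0,0,0,0]]}}

```text
time: 23.35
tool_pos: [532.0, -146.5, 115.7]
tcp_rot: [179.9, 0.2, 136.9]
ft_force: [-0.8, 0.3, 10.5]
finger_gap: 12.8
grip_force: 80.6
```

```bash
python3 -c "
from h import *
s=sense();print({k:np.round(s[k],2) for k in('tool_pos','tcp_rot','ft_force','wrist_torque')})"
```

```text
{'tool_pos': array([ 532.01, -146.5 ,  115.75]), 'tcp_rot': array([1.7994e+02, 1.5000e-01, 1.3690e+02]), 'ft_force': array([-0.79,  0.32, 10.45]), 'wrist_torque': array([0.  , 0.03, 0.48])}
```

I have reached the stop: torque rose to 0.48 N·m at 0.67 rad. I'll back off to mid-notch, let it rise with the spring, then release.

Request:
{"method": "apply_moves", "body": {"rows": [[0,0,0,0,0,-0.02],[0,0,0,0,0,-0.02],[0,0,-1,0,0,0],[0,0,-1,0,0,0],[0,0,-1,0,0,0]]}}

```text
time: 23.98
tool_pos: [532.0, -146.4, 118.6]
tcp_rot: [179.9, 0.1, 139.2]
ft_force: [1.4, -0.2, 7.5]
finger_gap: 12.9
grip_force: 80.3
```

Request:
{"method": "apply_moves", "body": {"rows": [[0,0,-0.4,0,0,0],[0,0,-0.4,0,0,0],[0,0,-0.2,0,0,0],[0,0,0,0,0,0],[0,0,0,0,0,0]]}}

```text
time: 24.6
tool_pos: [531.9, -146.4, 119.3]
tcp_rot: [179.9, 0.1, 139.2]
ft_force: [0.3, -0.8, 6.4]
finger_gap: 12.9
grip_force: 80.1
```

```bash
python3 -c "
from h import *
s=sense();print({k:np.round(s[k],2) for k in('tool_pos','tcp_rot','ft_force','wrist_torque')})"
```

```text
{'tool_pos': array([ 531.94, -146.39,  119.34]), 'tcp_rot': array([1.7994e+02, 1.3000e-01, 1.3916e+02]), 'ft_force': array([ 0.28, -0.77,  6.39]), 'wrist_torque': array([-0.06, -0.2 , -0.02])}
```

Request:
{"method": "apply_moves", "body": {"rows": [[0,0,-0.4,0,0,0],[0,0,-0.4,0,0,0],[0,0,-0.2,0,0,0],[0,0,0,0,0,0],[0,0,0,0,0,0]]}}

```text
time: 25.22
tool_pos: [531.6, -146.3, 119.8]
tcp_rot: [180.0, 0.1, 139.2]
ft_force: [5.7, -0.9, 4.4]
finger_gap: 13.2
grip_force: 79.6
```

The hooks now carry the insert at grip z ≈ 170.4 mm. Releasing.

Request:
{"method": "apply_moves", "body": {"rows": [[0,0,0,0,0,0],[0,0,0,0,0,0],[0,0,0,0,0,0],[0,0,0,0,0,0],[0,0,0,0,0,0]], "fingers": 40}}

```text
time: 25.85
tool_pos: [530.7, -146.1, 119.3]
tcp_rot: [-180.0, -0.0, 139.2]
ft_force: [0.1, 0.2, -0.1]
finger_gap: 40.0
grip_force: 0.0
```

Request:
{"method": "apply_moves", "body": {"rows": [[0,0,-10,0,0,0],[0,0,-25,0,0,0],[0,0,-35,0,0,0],[0,0,-35,0,0,0],[0,0,-20,0,0,0]]}}

```text
time: 26.48
tool_pos: [531.7, -146.4, 247.5]
tcp_rot: [179.9, 0.2, 139.2]
ft_force: [0.5, -0.5, 0.0]
finger_gap: 39.9
grip_force: 0.0
```

Request:
{"method": "apply_moves", "body": {"rows": [[0,0,-10,0,0,0],[0,0,0,0,0,0],[0,0,0,0,0,0],[0,0,0,0,0,0],[0,0,0,0,0,0]]}}

```text
time: 27.1
tool_pos: [530.6, -146.0, 253.6]
tcp_rot: [-180.0, -0.1, 139.2]
ft_force: [-0.2, -0.0, 1.2]
finger_gap: 40.2
grip_force: 0.0
```

Run:
```python
from h import *
s=sense();print({k:np.round(s[k],2) for k in('tool_pos','ft_force','finger_gap')})
a,d,C=shot("wrist");P=cloud(d,C);blue=(d>0)&(a[...,2].astype(int)>a[...,0]+60)&(np.hypot(P[...,0]-531,P[...,1]+146)<60)
m=blue&(P[...,2]>143)&(P[...,2]<155);Q=P[m];A=np.c_[Q[:,:2]-[531,-146],np.ones(len(Q))];pl=np.linalg.lstsq(A,Q[:,2],rcond=None)[0]
print("cap (want 148.5)",np.median(Q[:,2]),pl,cv2.minEnclosingCircle(Q[:,:2].astype(np.float32)))
m=blue&(P[...,2]>176);print("bar (want 182.5)",np.median(P[m][:,2]),cv2.minAreaRect(P[m][:,:2].astype(np.float32)))
save("end.png",a)
```

```text
{'tool_pos': array([ 530.56, -145.97,  253.64]), 'ft_force': array([-0.21, -0.02,  1.17]), 'finger_gap': np.float64(40.22)}
cap (want 148.5) 149.32456736719396 [-1.47099729e-03  8.85424924e-05  1.49281726e+02] ((532.3148193359375, -147.17849731445312), 47.49553298950195)
bar (want 182.5) 183.0518398943223 ((531.522216796875, -146.9401092529297), (13.77941608428955, 61.31821823120117), 49.592750549316406)
```

View pics/end.png

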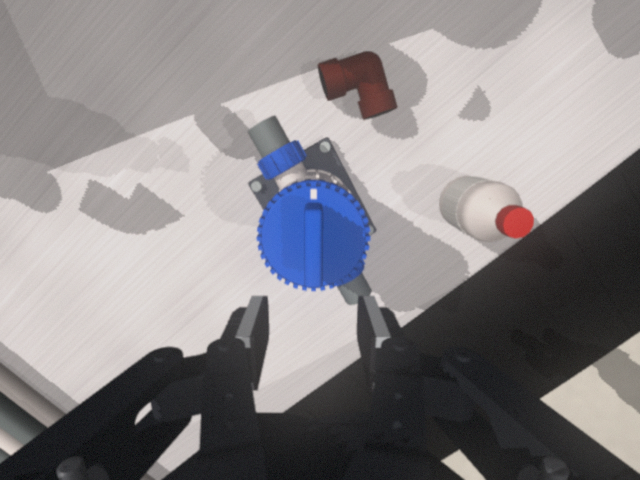

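The picture shows the cap seated level on the housing at pixel (314,235). The cap-top and bar-top heights match the locked height within the camera's usual +0.6 mm bias, and the elbow (360,85) and bottle (490,210) stand undisturbed.

```bash
python3 -c "
from h import *
print(job.hand_in())"
```

```text
the job is handed in; nothing more can be done
None
```

The insert sits in the housing locked, upright and released (grip point about 170.5–171 mm up), the elbow and bottle stood undisturbed in the last picture and the arm kept clear of the jar (not looked at again), and the job is handed in at about 27 s; the hand-in returned no verdict.

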